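# Load the square press block into its die

## Task

The flat brush has been left lying across the pressing die with the square recess. First lay the brush flat in the long white brush tray, then set the square glass press block into the square recess so that it sits flat and fully home, without dropping it. Leave the round block in its die and the beaker and the bottle where they are.

Things in the scene. Friction and masses are not known exactly. Their poses are not given: they have to be found in the camera images.
- brush: Flat rigid brush, 195 long, flat underside: wooden handle 20 wide, 16 thick with an orange end, steel ferrule and tan bristles 44 wide. Origin: under the handle, near the balance point; x runs along the brush to the bristles (handle x = -110 to +25, ferrule to +51, bristle tip +85), z up. Starts lying across the square die, on its top face. About 70 g.
- brush_tray: Fixed shallow open white tray, 240 long (its x) by 95 wide (its y), 12 high, walls and floor 4 thick (inside 232 x 87). Origin: centre of its underside on the table; inner floor at z = 4.
- square_block: Square blue-green glass press block, 58 x 58 x 20, foot slightly bevelled, loose on the table. Origin: centre of its underside; x and y parallel to its sides, z up. Weight about 170 g.
- square_die: Fixed dark steel die block, 110 x 110 x 24, with one square recess in its top, centred: 61 x 61, 8 deep, sides parallel to the die's x and y, floor lined with white paper. Origin: centre of its underside on the table. The seated block stands 12 above the die's top.
- square_die_seat (a point): Centre of the floor of the square recess, 16 above the table and 8 below the die's top.
- round_die: Fixed dark steel die block of the same size, 110 x 110 x 24, with a round recess; it already holds the round block. Origin: centre of its underside on the table.
- round_block: Round blue-green glass press block, diameter 62, 20 thick, sitting in the round die. Origin: centre of its underside. To be left alone.
- beaker: Empty glass beaker, diameter 70, 90 high, on the table. Origin: centre of its underside. To be left alone.
- bottle: White plastic bottle with a blue cap, diameter 60, 150 high, on the table. Origin: centre of its underside. To be left alone.

How it is judged (in metres and radians):
On the way, in this order (a step that is already met when the one before it is completed fails the run):
1. the brush lies flat in the brush tray (x of brush in the frame of brush_tray between -0.036 and 0.036 m and y of brush in the frame of brush_tray between -0.035 and 0.035 m and z of brush in the frame of brush_tray between 0.001 and 0.007 m and angle between brush's own z axis and vertical below 0.06 rad and linear speed of brush below 0.02 m/s and contact force between the fingers and brush below 0.1 N), for 0.2 s.
2. then the square block sits home in the square recess (horizontal distance between square_block and square_die_seat below 0.004 m and z of square_block in the frame of square_die_seat between -0.002 and 0.002 m and angle between square_block's own z axis and vertical below 0.05 rad and (angle between the x axis of square_block and the x axis of square_die, either way round below 0.08 rad or angle between the x axis of square_block and the y axis of square_die, either way round below 0.08 rad)), for 0.2 s.
At the end, for the whole second after the job is handed in: Square block in the square recess: within 4 mm of its centre, underside within 2 mm of its floor, tilt under 0.05 rad, sides parallel within 0.08 rad. Brush flat on the tray floor, either way round, origin within 36 mm along and 35 mm across of the tray centre. Both at rest (all of step 2 and x of brush in the frame of brush_tray between -0.036 and 0.036 m and y of brush in the frame of brush_tray between -0.035 and 0.035 m and z of brush in the frame of brush_tray between 0.001 and 0.007 m and angle between brush's own z axis and vertical below 0.06 rad and linear speed of each of brush, square_block below 0.02 m/s); the robot touches nothing.
It fails at once if the round block is disturbed (moved over 10 mm) (distance of round_block from where it was at the start of the episode above 0.01 m).
It fails at once if the beaker is moved over 25 mm or tipped (distance of beaker from where it was at the start of the episode above 0.025 m or angle between beaker's own z axis and vertical above 0.5 rad).
It fails at once if the bottle is moved over 25 mm or tipped (distance of bottle from where it was at the start of the episode above 0.025 m or angle between bottle's own z axis and vertical above 0.5 rad).
It fails at once if the square block is dropped (falls free faster than 0.5 m/s, a drop of over 12 mm) (linear speed of square_block above 0.5 m/s and contact force between the fingers and square_block below 0.05 N).
It also fails if it takes over 56 s, if anything falls off the work surface, if the arm or the gripper's body presses on something with over 40 N, if the wrist force passes 120 N, or if a joint passes its speed limit or range.

## Robot

A 7-joint arm with a two-finger parallel gripper is mounted at the origin on the work surface. World frame = base frame: x ahead of the robot, y to its left, z up, the work surface at z = 0. Lengths are in mm, angles in degrees, forces in N, time in s.
With the tool pointing down it reaches from about 400 to 900 mm from the base axis. Payload 5.5 kg.
Tool frame: the origin (TCP) lies where the fingers leave the gripper's body, on its centre line; the fingertips stand 66 mm ahead of it and the grasp point (between the pads) lies 47 mm ahead of it; z points along the fingers, y is the line along which they close (so a half turn about z gives the same grasp; the last joint's range is limited). The gripper opens to 92 mm and grips with 3 to 60 N. Pads are 19 mm wide; open, the fingers measure 130 mm over their backs; the gripper's body (75 mm by 190 mm) begins 47 mm behind the grasp point.
Start: joints at [-59.462, 28.699, -24.465, 88.831, 12.651, 65.22, -12.049], TCP at [173.214, 626.495, 292.229] pointing down, gripper open.
Joint ranges: [-164.97, 164.97], [-17.58, 116.51], [-87.97, 89.64], [11.32, 138.91], [-80.73, 260.73], [10.89, 115.49], [-147.41, 147.41]. Speed limits (degrees/s): [147.25, 147.25, 180, 180, 180, 180, 180].

## Interface

Orientations are given as a 3x3 rotation matrix whose columns are the frame's x, y, z axes.
In Python, from station import env gives the robot as it stands.
- The arm moves only by the tool carry_out, never from a script. Its argument "steps" is a list of rows, each a list of 7 numbers: the turn, a rotation vector about the tool's x, y, z in degrees, then the shift along the tool's x, y, z in m, then the finger opening in m, from 0 to 0.0918. In form: [[wx, wy, wz, dx, dy, dz, grip], ...]. A call has exactly 10 rows; each row shifts and turns the commanded pose from where the row before left it, along the tool's axes as they then stand; what a row does not reach is not made up. A row lasts 1/12 s, in which the tool goes at most 41.7 mm and 7.16 degrees, less where a joint would pass 70% of its speed; a pose out of reach is approached as far as the arm can. A call with a gripper value outside its range is refused whole. The fingers move at their own pace and stop on an object; the grip force is fixed at half the most. Time passes only in rows, so rows that do not move let the fingers close, or fill a call up. It gives the time, the measured TCP pose, the force, the opening and the grip force at its end, in the units of the state.
- env.sense(): the state, without advancing time (a new reading comes with each control period).
- env.capture(name): name is "side" or "top" or "wrist"; returns (picture, depth): 420x560x3 uint8, red, green, blue; 420x560 float32, mm along the optical axis (not along the pixel's ray), 0 where there is no reading.
- env.camera_model(name): a dict with "K" (3x3 intrinsics, pixels), "camera_from_world" (4x4, takes a point from world to camera coordinates). Camera axes: x right, y up, looking along -z (the intrinsics and any distortion apply to the point x, -y, -z); pixel columns grow to the right and rows downward; lengths in mm; the calibration is good to about 2 mm. A picture is of the moment at which its call begins: read the wrist's pose just before it. camera_model takes no time and is no camera call; for the wrist camera it gives the pose at the moment of the call.
- env.finish_job(): hands the job in; it is judged then, once.
The state is a dict: "time": time; "joints": joint angles; "qd": joint speeds; "tau": joint torques, N m; "tool_pos": TCP position; "tcp_rot": TCP orientation; "force": force on the tool from outside, world axes, zero at the start; "wrist_torque": the same for the moment, N m; "finger_gap": finger opening in mm; "gripper_force": force on a finger pad.
Only numpy, scipy, OpenCV 4.12 (cv2) and the standard library are available. Lean on these libraries where they do the work, as an engineer would, in place of code of your own. Each camera call takes 0.05 s, during which the arm holds its last target. There are 200 camera calls.

## Working session

There is one attempt and no reset: what is moved stays moved. The work goes in short steps, Python scripts to look and compute and a tool call to move; the robot and the scene stay as the last step left them, time stands still between calls to the robot, and variables do not carry over. Pictures are saved under pics/ and viewed, at most 10 in all, crops included, and the job is handed in when it is done.

Besides the shell and the picture viewer there is one more tool, called after "Emit:" by a JSON object that holds its "method" and its "body". carry_out: Moves the arm, as the interface text tells. Its arguments: {"type":"object","properties":{"steps":{"type":"array","items":{"type":"array","items":{"type":"number"}}}},"required":["steps"]}

```bash
mkdir -p pics; cat > h.py <<'E'
import numpy as np, cv2
from station import env
def shot(n,f):
    m=env.camera_model(n); p,d=env.capture(n); cv2.imwrite(f'pics/{f}.png',p[:,:,::-1]); np.savez(f'pics/{f}.npz',p=p,d=d,K=m['K'],T=m['camera_from_world']); return p,d,m
def world(f,u,v,z=None):
    q=np.load(f'pics/{f}.npz'); K,T,d=q['K'],q['T'],q['d']
    r=np.linalg.inv(K)@[u,v,1]; r=np.array([r[0],-r[1],-r[2]])
    Ti=np.linalg.inv(T); R=Ti[:3,:3]; c=Ti[:3,3]
    if z is None: return c+R@r*d[int(round(v)),int(round(u))]
    w=R@r; return c+w*(z-c[2])/w[2]
E
python3 - <<'E'
from h import *
print({k:np.round(v,3) if not isinstance(v,dict) else v for k,v in env.sense().items()})
for n in('top','wrist'): 
    m=shot(n,n+'0')[2]; print(m)
E
```

```text
{'time': np.float64(0.0), 'joints': array([-59.463,  28.753, -24.453,  88.891,  12.65 ,  65.218, -12.048]), 'qd': array([-0.027, -0.029,  0.021, -0.045,  0.05 , -0.099,  0.007]), 'tau': array([-0.0000e+00, -5.6659e+01, -5.8170e+00, -2.7913e+01, -6.9000e-02,
        3.0000e-02,  0.0000e+00]), 'tool_pos': array([173.128, 625.936, 291.192]), 'tcp_rot': array([[-0.964,  0.266, -0.001],
       [ 0.266,  0.964, -0.002],
       [ 0.   , -0.002, -1.   ]]), 'force': array([ 0.053, -1.629,  0.4  ]), 'wrist_torque': array([-0.001, -0.029,  0.041]), 'gripper_force': np.float64(0.0), 'finger_gap': np.float64(91.821)}
{'K': array([[439.22845462,   0.        , 280.66673747],
       [  0.        , 439.22845462, 207.12536135],
       [  0.        ,   0.        ,   1.        ]]), 'camera_from_world': array([[ 8.27630411e-03, -9.99961632e-01, -2.86997087e-03,
        -3.51971572e+01],
       [ 9.76625989e-01,  7.46662442e-03,  2.14816030e-01,
        -5.80295124e+02],
       [-2.14786359e-01, -4.58077093e-03,  9.76650314e-01,
        -1.25119411e+03],
       [ 0.00000000e+00,  0.00000000e+00,  0.00000000e+00,
         1.00000000e+00]])}
{'K': array([[327.27615615,   0.        , 273.191244  ],
       [  0.        , 327.27615615, 207.45947439],
       [  0.        ,   0.        ,   1.        ]]), 'camera_from_world': array([[ 2.66596076e-01,  9.63805578e-01, -2.31082830e-03,
        -6.48549964e+02],
       [-9.16901491e-01,  2.52881719e-01, -3.08775796e-01,
         3.83925258e+01],
       [-2.97015468e-01,  8.44372174e-02,  9.51132046e-01,
        -3.93199776e+02],
       [ 0.00000000e+00,  0.00000000e+00,  0.00000000e+00,
         1.00000000e+00]])}
```

View pics/top0.png

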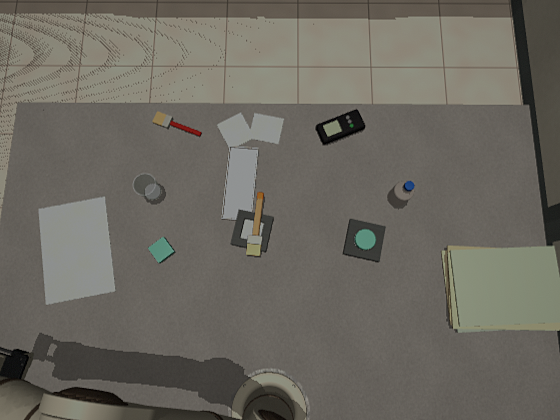

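The top view shows the tray near (240,184), the square die near (252,230) with the brush on it, bristles at (253,247). The square block is near (161,250) and the beaker near (147,187). I'll enlarge this area.

```bash
python3 - <<'E'
from h import *
p=cv2.imread('pics/top0.png')
cv2.imwrite('pics/c1.png',cv2.resize(p[140:265,130:290],None,fx=4.8,fy=4.8,interpolation=cv2.INTER_CUBIC))
# colour segmentation of block and tray with depth
q=np.load('pics/top0.npz'); rgb=q['p'].astype(int)
h=cv2.cvtColor(q['p'],cv2.COLOR_RGB2HSV)
m=((h[...,0]>70)&(h[...,0]<100)&(h[...,1]>80)).astype(np.uint8); m[:,:140]=0; m[:,190:]=0;m[:220]=0;m[280:]=0
# project mask pixels with depth
v,u=np.nonzero(m); P=np.array([world('top0',a,b) for a,b in zip(u,v)])
print(len(u),P.mean(0),np.percentile(P[:,2],[5,50,95]))
top=P[P[:,2]>14]
print(cv2.minAreaRect(top[:,:2].astype(np.float32)))
E
```

```text
373 [455.23257854 330.4396805   21.52508059] [11.30169543 18.39122193 23.11450192]
((369.59991455078125, 172.13990783691406), (435.2523193359375, 71.97038269042969), 61.74751663208008)
```

View pics/c1.png

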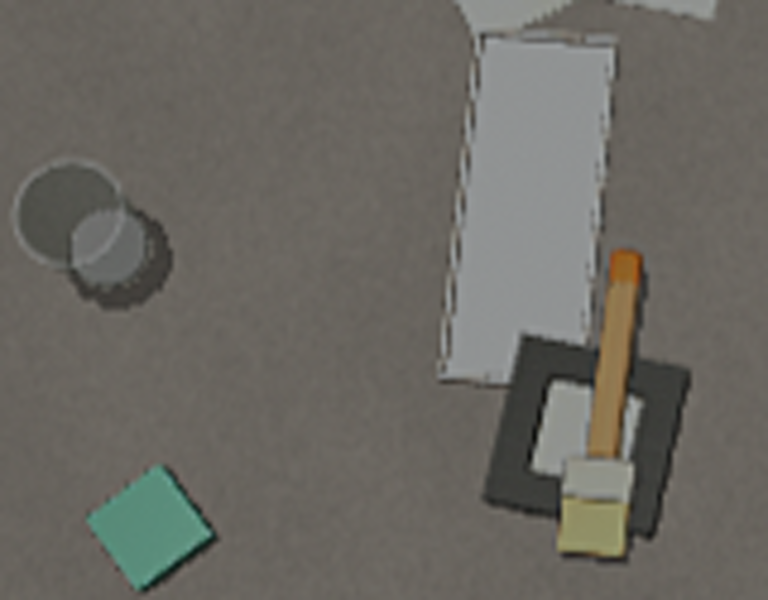

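The crop shows the block corners at (160,465), (215,535), (142,590) and (88,520). The die top corners are (524,336), (690,370), (653,540) and (484,500). The tray corners are (475,32), (617,40) and (440,380). The brush runs from its orange end (627,250) to its tip (592,555).

```bash
python3 - <<'E'
from h import *
np.set_printoptions(precision=1,suppress=True)
def w(x,y,z): return world('top0',(x+.5)/4.8-.5+130,(y+.5)/4.8-.5+140,z)[:2]
for n,z,L in (('tray',12,[(475,32),(617,40),(440,380)]),('die',24,[(524,336),(690,370),(653,540),(484,500)]),('rec',24,[(555,380),(643,398),(530,472)]),('block',20,[(160,465),(213,533),(142,588),(88,520)]),('brush',40,[(627,250),(592,555),(608,457)]),('handle',40,[(608,270),(640,270),(588,450),(619,450)]),('beaker',90,[(68,213)])):
    P=np.array([w(*a,z) for a in L]); print(n,P.tolist() and np.round(P,1).tolist(),'mean',P.mean(0)); 
    d=np.diff(P,axis=0); print('  len',np.linalg.norm(d,axis=1),'ang',np.degrees(np.arctan2(d[:,1],d[:,0])))
E
```

```text
tray [[790.5, 138.6], [785.5, 43.5], [553.5, 153.1]] mean [709.8 111.7]
  len [ 95.2 256.7] ang [-93.  154.7]
die [[580.3, 98.6], [558.9, -8.2], [449.9, 13.8], [474.3, 120.8]] mean [515.9  56.2]
  len [108.9 111.2 109.8] ang [-101.3  168.6   77.1]
rec [[551.8, 78.0], [540.5, 21.5], [492.4, 92.3]] mean [528.2  63.9]
  len [57.5 85.5] ang [-101.3  124.2]
block [[495.6, 327.9], [452.6, 291.6], [417.7, 334.1], [460.2, 371.1]] mean [456.5 331.2]
  len [56.3 55.  56.4] ang [-139.8  129.4   41.1]
brush [[633.7, 32.7], [438.5, 50.8], [499.9, 42.1]] mean [524.   41.9]
  len [196.  62.] ang [174.7  -8. ]
handle [[620.4, 44.6], [620.6, 24.1], [504.2, 54.7], [504.4, 35.3]] mean [562.4  39.7]
  len [ 20.4 120.3  19.4] ang [-89.6 165.3 -89.6]
beaker [[641.8, 375.9]] mean [641.8 375.9]
  len [] ang []
```

Emit:
{"method": "carry_out", "body": {"steps": [[0,0,0,-0.0275,-0.026,0,0.0918],[0,0,0,-0.0275,-0.026,0,0.0918],[0,0,0,-0.0275,-0.026,0,0.0918],[0,0,0,-0.0275,-0.026,0,0.0918],[0,0,0,-0.0275,-0.026,0,0.0918],[0,0,0,-0.0275,-0.026,0,0.0918],[0,0,0,-0.0275,-0.026,0,0.0918],[0,0,0,-0.0275,-0.026,0,0.0918],[0,0,0,-0.0275,-0.026,0,0.0918],[0,0,0,-0.0275,-0.026,0,0.0918]]}}

```text
time: 0.93
tool_pos: [369.4, 300.7, 292.1]
tcp_rot: [[-0.964, 0.266, -0.0], [0.266, 0.964, -0.0], [0.0, -0.0, -1.0]]
force: [1.7, -0.4, 0.0]
finger_gap: 92.1
gripper_force: 0.0
```

Emit:
{"method": "carry_out", "body": {"steps": [[0,0,0,-0.0275,-0.026,0,0.0918],[0,0,0,-0.0275,-0.026,0,0.0918],[0,0,0,-0.0275,-0.026,0,0.0918],[0,0,0,-0.0275,-0.026,0,0.0918],[0,0,0,-0.0275,-0.026,0,0.0918],[0,0,0,-0.0275,-0.026,0,0.0918],[0,0,0,-0.0275,-0.026,0,0.0918],[0,0,-5,-0.0275,-0.026,0,0.06],[0,0,-5,0,0,0,0.06],[0,0,0,0,0,0,0.06]]}}

```text
time: 1.77
tool_pos: [526.2, 40.5, 291.6]
tcp_rot: [[-0.995, 0.097, -0.001], [0.097, 0.995, -0.001], [0.001, -0.001, -1.0]]
force: [-1.1, 1.0, 0.2]
finger_gap: 76.3
gripper_force: 0.0
```

```bash
python3 - <<'E'
from h import *
for i in range(3): s=env.sense();
print(s['time'],s['tool_pos'],s['tcp_rot'].round(4).tolist(),s['force'],s['joints'])
shot('wrist','w1')
E
```

```text
1.7667 [526.17586541  40.52013722 291.59953297] [[-0.9953, 0.0973, -0.0009], [0.0973, 0.9953, -0.0007], [0.0008, -0.0008, -1.0]] [-1.13198676  1.02223128  0.22715063] [ -2.04951888  14.63100927  -6.20261162 106.92198827   1.87024288
  58.59981177  75.38485304]
```

View pics/w1.png

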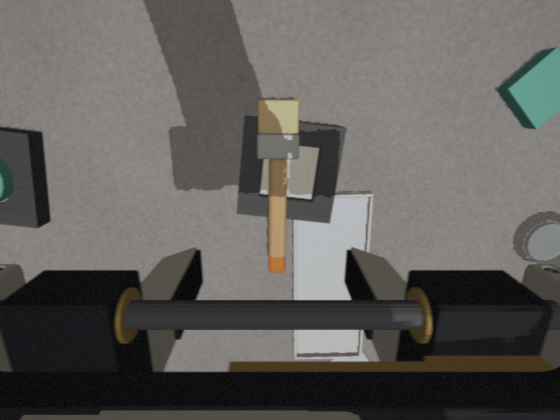

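The wrist view shows the brush tip at (278,100) and orange end at (277,270), with the die behind it. The tray's near corner is at (370,195) and its far corners are at (295,356) and (361,353). I'll enlarge it.

```bash
python3 - <<'E'
from h import *
p=cv2.imread('pics/w1.png')
cv2.imwrite('pics/c2.png',cv2.convertScaleAbs(cv2.resize(p[90:280,220:400],None,fx=3.1,fy=3.1,interpolation=cv2.INTER_CUBIC),alpha=1.6))
E
```

```text
(no output)
```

View pics/c2.png

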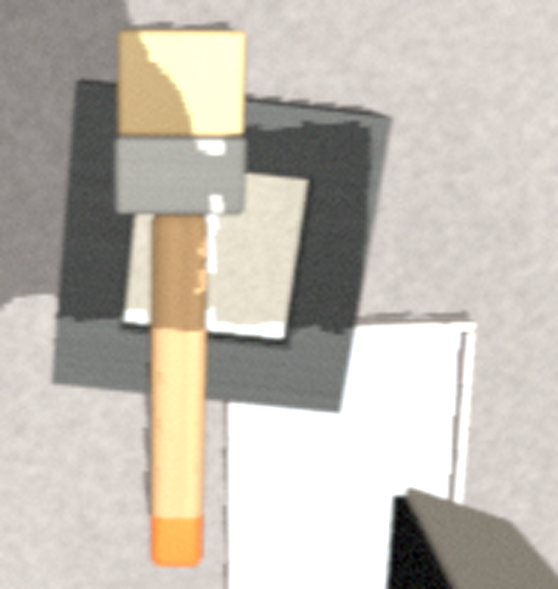

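```bash
python3 - <<'E'
from h import *
np.set_printoptions(precision=1,suppress=True)
def w(x,y,z): return world('w1',(x+.5)/3.1-.5+220,(y+.5)/3.1-.5+90,z)[:2]
for n,z,L in (('die',24,[(77,81),(391,117),(340,411),(54,382)]),('traynear',12,[(475,320),(226,402),(226,580)]),('brush',40,[(177,566),(182,31)]),('handle',40,[(153,500),(204,500),(153,230),(206,230)]),('bristle',40,[(119,31),(246,31)])):
    P=np.array([w(*a,z) for a in L]); print(n,np.round(P,1).tolist(),'mean',P.mean(0)); 
    d=np.diff(P,axis=0); print('  len',np.linalg.norm(d,axis=1),'ang',np.degrees(np.arctan2(d[:,1],d[:,0])))
for a in ((295,356),(361,353),(373,194)): print(world('w1',*a,12),world('w1',*a))
q=np.load('pics/w1.npz')
for a in ((340,230),(320,300),(316,208),(260,205),(300,180)): print(a,world('w1',*a))
b=[]
v,u=np.mgrid[90:360,220:400]
P=np.array([world('w1',a,c) for a,c in zip(u.ravel(),v.ravel())])
dm=P[(P[:,2]>21)&(P[:,2]<28)&(P[:,0]<600)]
r=cv2.minAreaRect(dm[:,:2].astype(np.float32)); print('die rect',r,np.median(dm[:,2]))
hm=P[(P[:,2]>36)&(P[:,2]<46)&(P[:,0]<660)]
r=cv2.minAreaRect(hm[:,:2].astype(np.float32)); print('brush rect',r,np.median(hm[:,2]))
E
```

```text
die [[453.1, 16.7], [475.6, 123.4], [582.5, 101.0], [560.5, -5.5]] mean [517.9  58.9]
  len [109.1 109.3 108.7] ang [  78.1  -11.9 -101.7]
traynear [[555.2, 155.5], [579.1, 58.5], [657.4, 52.3]] mean [597.3  88.8]
  len [99.9 78.5] ang [-76.1  -4.5]
brush [[633.4, 33.9], [440.4, 53.8]] mean [536.9  43.8]
  len [194.] ang [174.1]
handle [[605.0, 27.6], [606.8, 46.6], [503.9, 37.9], [505.7, 56.0]] mean [555.4  42. ]
  len [ 19.  103.2  18.2] ang [  84.4 -175.2   84.4]
bristle [[438.5, 33.5], [442.5, 74.3]] mean [440.5  53.9]
  len [41.] ang [84.4]
[782.9  45.8  12. ] [782.3  45.8  12.6]
[786.6 138.   12. ] [787.6 138.3  10.9]
[556.6 155.6  12. ] [560.  158.8   1. ]
(340, 230) [601.  116.2   6.4]
(320, 300) [496.4  56.8 304.4]
(316, 208) [563.1  86.3  24.8]
(260, 205) [553.4  22.2  24.4]
(300, 180) [530.4  70.8  15.8]
die rect ((518.6814575195312, 58.300392150878906), (110.28404235839844, 110.45435333251953), 78.13866424560547) 24.62440016156333
brush rect ((537.2698974609375, 43.71397399902344), (43.50735092163086, 194.07762145996094), 84.40911865234375) 40.000259702895164
```

Emit:
{"method": "carry_out", "body": {"steps": [[0,0,0,0.0026,0.004,0.03,0.06],[0,0,0,0,0,0.03,0.06],[0,0,0,0,0,0.03,0.06],[0,0,0,0,0,0.03,0.06],[0,0,0,0,0,0.03,0.06],[0,0,0,0,0,0.02,0.06],[0,0,0,0,0,0.01,0.06],[0,0,0,0,0,0,0.06],[0,0,0,0,0,0,0.06],[0,0,0,0,0,0,0.06]]}}

```text
time: 2.65
tool_pos: [524.3, 48.5, 113.6]
tcp_rot: [[-0.995, 0.095, 0.002], [0.095, 0.995, 0.001], [-0.002, 0.001, -1.0]]
force: [0.8, 0.6, 0.3]
finger_gap: 60.0
gripper_force: 0.0
```

Emit:
{"method": "carry_out", "body": {"steps": [[0,0,0,0,-0.0036,0.008,0.06],[0,0,0,0,0,0.007,0.06],[0,0,0,0,0,0.004,0.06],[0,0,0,0,0,0.002,0.06],[0,0,0,0,0,0,0.04],[0,0,0,0,0,0,0.02],[0,0,0,0,0,0,0.01],[0,0,0,0,0,0,0.01],[0,0,0,0,0,0,0.01],[0,0,0,0,0,0,0.01]]}}

```text
time: 3.48
tool_pos: [523.2, 44.2, 91.4]
tcp_rot: [[-0.995, 0.095, 0.0], [0.095, 0.995, 0.0], [-0.0, 0.0, -1.0]]
force: [-1.0, -0.2, 0.2]
finger_gap: 24.3
gripper_force: 0.0
```

Emit:
{"method": "carry_out", "body": {"steps": [[0,0,0,0,0,0,0.01],[0,0,0,0,0,0,0.01],[0,0,0,0,0,0,0.01],[0,0,0,0,0,-0.005,0.01],[0,0,0,0,0,-0.01,0.01],[0,0,0,0,0,-0.01,0.01],[0,0,0,0,0,-0.01,0.01],[0,0,0,0,0,-0.005,0.01],[0,0,0,0,0,0,0.01],[0,0,0,0,0,0,0.01]]}}

```text
time: 4.32
tool_pos: [523.4, 44.1, 131.9]
tcp_rot: [[-0.995, 0.095, 0.001], [0.095, 0.995, 0.0], [-0.001, 0.0, -1.0]]
force: [-0.4, 0.0, -1.2]
finger_gap: 19.7
gripper_force: 30.0
```

```bash
python3 - <<'E'
from h import *
np.set_printoptions(precision=2,suppress=True)
shot('wrist','w2'); s=env.sense(); print(s['tool_pos'],s['finger_gap'],s['gripper_force'])
v,u=np.mgrid[40:260,220:345]
P=np.array([world('w2',a,c) for a,c in zip(u.ravel(),v.ravel())])
h=P[(P[:,2]>60)&(P[:,2]<100)]
r=cv2.minAreaRect(h[:,:2].astype(np.float32)); print(r)
A=np.c_[h[:,:2]-h[:,:2].mean(0),np.ones(len(h))]; print(np.linalg.lstsq(A,h[:,2],rcond=None)[0],len(h),h[:,2].min(),h[:,2].max())
print(cv2.boxPoints(r))
E
```

```text
[523.02  44.1  131.43] 19.532489229476592 29.987208545207977
((477.26519775390625, 48.69017791748047), (52.3895263671875, 73.94356536865234), 84.24974060058594)
[ 0.01 -0.   80.03] 13713 66.49655893627639 83.26034003033624
[[437.85  26.33]
 [511.43  18.92]
 [516.68  71.05]
 [443.1   78.46]]
```

View pics/w2.png

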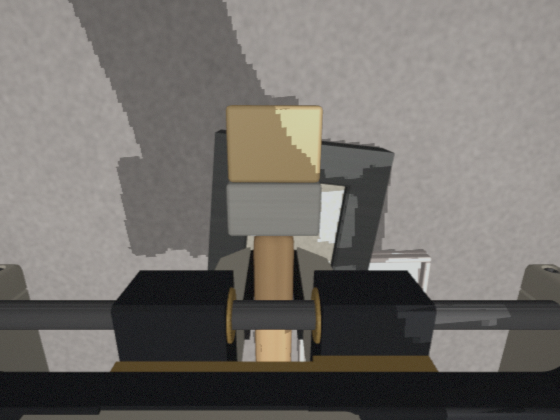

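The brush is held level, with its top at 80, the bristle tip at x≈440 and a gap of 19.5. Next I move it over the tray.

Emit:
{"method": "carry_out", "body": {"steps": [[0,0,0,-0.01,0.006,0,0.01],[0,0,0,-0.02,0.011,0,0.01],[0,0,0,-0.02,0.011,0,0.01],[0,0,0,-0.025,0.013,0,0.01],[0,0,0,-0.025,0.013,0,0.01],[0,0,0,-0.02,0.011,0,0.01],[0,0,0,-0.015,0.008,0,0.01],[0,0,0,-0.0075,0.0043,0,0.01],[0,0,-1.4,0,0,0,0.01],[0,0,0,0,0,0,0.01]]}}

```text
time: 5.2
tool_pos: [671.2, 107.3, 130.2]
tcp_rot: [[-0.998, 0.069, -0.002], [0.069, 0.998, -0.001], [0.002, -0.001, -1.0]]
force: [-0.5, -1.6, -0.9]
finger_gap: 19.6
gripper_force: 30.0
```

Emit:
{"method": "carry_out", "body": {"steps": [[0,0,0,0,0,0.01,0.01],[0,0,0,0,0,0.015,0.01],[0,0,0,0,0,0.01,0.01],[0,0,0,0,0,0.005,0.01],[0,0,0,0,0,0,0.01],[0,0,0,0,0,0,0.01],[0,0,0,0,0,0,0.01],[0,0,0,0,0,0,0.01],[0,0,0,0,0,0,0.01],[0,0,0,0,0,0,0.01]]}}

```text
time: 6.03
tool_pos: [672.6, 107.6, 91.8]
tcp_rot: [[-0.997, 0.071, 0.001], [0.071, 0.997, 0.0], [-0.001, 0.0, -1.0]]
force: [-0.1, -0.1, -0.8]
finger_gap: 19.8
gripper_force: 30.0
```

```bash
python3 - <<'E'
from h import *
shot('wrist','w3')
p=cv2.imread('pics/w3.png')
cv2.imwrite('pics/w3b.png',cv2.convertScaleAbs(p[60:320],alpha=1.4))
for a in ((274,100),(274,140),(274,160)): print(world('w3',*a))
E
```

```text
[587.39387721 114.04635107   3.66012408]
[604.022005   112.79694681  39.93510472]
[612.84096908 112.17842378  39.50547013]
```

View pics/w3b.png

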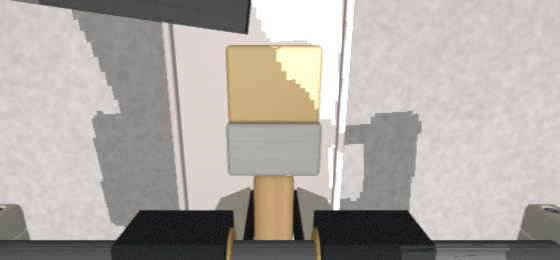

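The brush lies between the tray walls with the bristle tip clear of the die corner at (249,32) in the crop. I'll lower it.

Emit:
{"method": "carry_out", "body": {"steps": [[0,0,0,0,0,0.005,0.01],[0,0,0,0,0,0.006,0.01],[0,0,0,0,0,0.005,0.01],[0,0,0,0,0,0.002,0.01],[0,0,0,0,0,0.001,0.01],[0,0,0,0,0,0.0005,0.01],[0,0,0,0,0,0,0.01],[0,0,0,0,0,0,0.01],[0,0,0,0,0,0,0.01],[0,0,0,0,0,0,0.01]]}}

```text
time: 6.92
tool_pos: [672.5, 107.6, 71.8]
tcp_rot: [[-0.997, 0.071, 0.0], [0.071, 0.997, 0.0], [-0.0, 0.0, -1.0]]
force: [-0.4, -0.1, -1.0]
finger_gap: 19.8
gripper_force: 30.0
```

Emit:
{"method": "carry_out", "body": {"steps": [[0,0,0,0,0,0.0005,0.01],[0,0,0,0,0,0,0.01],[0,0,0,0,0,0,0.028],[0,0,0,0,0,0,0.028],[0,0,0,0,0,0,0.028],[0,0,0,0,0,0,0.028],[0,0,0,0,0,0,0.028],[0,0,0,0,0,0,0.028],[0,0,0,0,0,0,0.028],[0,0,0,0,0,0,0.028]]}}

```text
time: 7.75
tool_pos: [672.2, 107.6, 71.2]
tcp_rot: [[-0.997, 0.071, 0.0], [0.071, 0.997, 0.0], [-0.0, 0.0, -1.0]]
force: [0.1, 0.5, 0.4]
finger_gap: 28.1
gripper_force: 0.0
```

Emit:
{"method": "carry_out", "body": {"steps": [[0,0,0,0,0,-0.005,0.028],[0,0,0,0,0,-0.01,0.028],[0,0,0,0,0,-0.02,0.028],[0,0,0,0,0,-0.03,0.06],[0,0,0,0,0,-0.03,0.0918],[0,0,0,0,0,-0.03,0.0918],[0,0,0,0,0,-0.03,0.0918],[0,0,0,0,0,-0.02,0.0918],[0,0,0,0,0,0,0.0918],[0,0,0,0,0,0,0.0918]]}}

```text
time: 8.58
tool_pos: [673.2, 107.8, 249.1]
tcp_rot: [[-0.997, 0.071, 0.005], [0.071, 0.997, 0.001], [-0.004, 0.001, -1.0]]
force: [-0.9, 0.3, -0.8]
finger_gap: 70.2
gripper_force: 0.0
```

```bash
python3 - <<'E'
from h import *
np.set_printoptions(precision=2,suppress=True)
shot('top','top1'); s=env.sense(); print(s['tool_pos'],s['tcp_rot'],s['joints'])
shot('wrist','w4')
v,u=np.mgrid[60:250,200:400]
P=np.array([world('w4',a,c) for a,c in zip(u.ravel(),v.ravel())])
h=P[(P[:,2]>16)&(P[:,2]<23)&(P[:,0]>589)]
r=cv2.minAreaRect(h[:,:2].astype(np.float32)); print(r)
A=np.c_[h[:,:2]-h[:,:2].mean(0),np.ones(len(h))]; print(np.linalg.lstsq(A,h[:,2],rcond=None)[0],len(h))
p=cv2.imread('pics/top1.png'); 
a=cv2.resize(p[140:265,130:290],None,fx=4.8,fy=4.8,interpolation=cv2.INTER_CUBIC)
cv2.imwrite('pics/c3.png',a)
E
```

```text
[672.23 107.53 247.12] [[-1.    0.07  0.  ]
 [ 0.07  1.    0.  ]
 [-0.    0.   -1.  ]] [-7.18 32.29 -6.03 86.88  3.68 60.96 71.87]
((664.4398193359375, 109.13351440429688), (43.905067443847656, 150.590576171875), 87.17642211914062)
[ 0.01 -0.   19.84] 4392
```

View pics/w4.png

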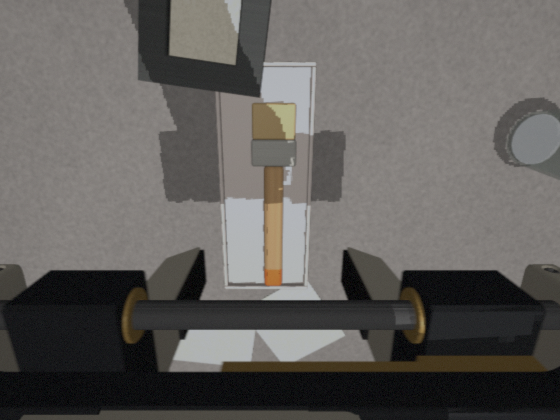

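The brush lies flat in the tray, from bristles (273,105) to end (273,285). Its top is at 19.8 and level. Next is the block.

Emit:
{"method": "carry_out", "body": {"steps": [[0,0,0,0.0229,0.021,0,0.0918],[0,0,0,0.0229,0.021,0,0.0918],[0,0,0,0.0229,0.021,0,0.0918],[0,0,0,0.0229,0.021,0,0.0918],[0,0,0,0.0229,0.021,0,0.0918],[0,0,0,0.0229,0.021,0,0.0918],[0,0,0,0.0229,0.021,0,0.0918],[0,0,0,0.0229,0.021,0,0.0918],[0,0,0,0.0229,0.021,0,0.0918],[0,0,0,0.0229,0.021,0,0.0918]]}}

```text
time: 9.52
tool_pos: [456.7, 333.5, 244.6]
tcp_rot: [[-0.997, 0.071, -0.003], [0.071, 0.997, -0.002], [0.003, -0.002, -1.0]]
force: [1.4, 0.8, -0.3]
finger_gap: 91.9
gripper_force: 0.0
```

Emit:
{"method": "carry_out", "body": {"steps": [[0,0,6.5,0,0,0,0.0918],[0,0,6.5,0,0,0,0.0918],[0,0,6.5,0,0,0,0.0918],[0,0,6.5,0,0,0,0.0918],[0,0,6.5,0,0,0,0.0918],[0,0,6.5,0,0,0,0.0918],[0,0,6.5,0,0,0,0.0918],[0,0,0,0,0,0,0.0918],[0,0,0,0,0,0,0.0918],[0,0,0,0,0,0,0.0918]]}}

```text
time: 10.35
tool_pos: [458.2, 332.9, 245.3]
tcp_rot: [[-0.651, 0.759, -0.001], [0.759, 0.651, -0.001], [0.0, -0.002, -1.0]]
force: [-0.4, -0.7, -0.5]
finger_gap: 91.7
gripper_force: 0.0
```

```bash
python3 - <<'E'
from h import *
np.set_printoptions(precision=3,suppress=True)
shot('wrist','w5'); s=env.sense(); print(s['time'],s['tool_pos'],s['tcp_rot'],s['joints'])
q=np.load('pics/w5.npz'); h=cv2.cvtColor(q['p'],cv2.COLOR_RGB2HSV)
v,u=np.nonzero((h[...,0]>70)&(h[...,0]<100)&(h[...,1]>70)); print(len(u),u.min(),u.max(),v.min(),v.max())
P=np.array([world('w5',a,b) for a,b in zip(u,v)]); print(np.percentile(P[:,2],[2,50,98]))
t=P[(P[:,2]>18)&(P[:,2]<23)]
r=cv2.minAreaRect(t[:,:2].astype(np.float32)); print(r)
E
```

```text
10.4 [458.327 332.99  245.536] [[-0.651  0.759 -0.001]
 [ 0.759  0.651 -0.001]
 [ 0.    -0.001 -1.   ]] [-36.633  21.326  -2.584 104.239   1.147  54.537   0.892]
5596 0 558 157 419
[ 17.082  21.356 287.676]
((457.2748107910156, 334.2429504394531), (57.38420486450195, 57.84906005859375), 39.040035247802734)
```

View pics/w5.png

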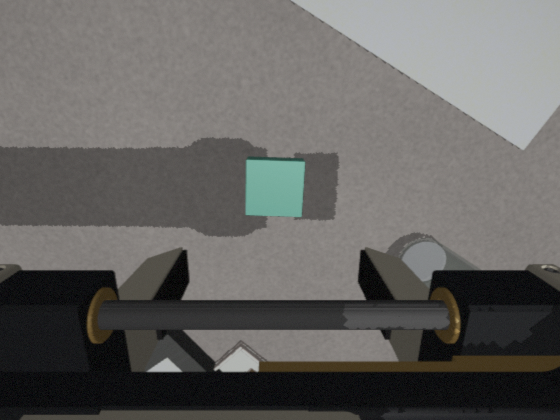

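The block is at (275,187), square to the fingers, measured at (457.3, 334.2) and 39.0°. I'll descend now.

Emit:
{"method": "carry_out", "body": {"steps": [[0,0,1.5,0.0016,0,0.02,0.0918],[0,0,0,0,0,0.03,0.0918],[0,0,0,0,0,0.03,0.0918],[0,0,0,0,0,0.03,0.0918],[0,0,0,0,0,0.025,0.0918],[0,0,0,0,0,0.015,0.0918],[0,0,0,0,0,0.005,0.0918],[0,0,0,0,0,0,0.0918],[0,0,0,0,0,0,0.0918],[0,0,0,0,0,0,0.0918]]}}

```text
time: 11.23
tool_pos: [458.5, 335.1, 92.5]
tcp_rot: [[-0.629, 0.778, 0.002], [0.778, 0.629, 0.002], [0.0, 0.002, -1.0]]
force: [0.3, -0.6, 0.2]
finger_gap: 92.0
gripper_force: 0.0
```

Emit:
{"method": "carry_out", "body": {"steps": [[0,0,0,0,-0.0014,0.007,0.0918],[0,0,0,0,0,0.006,0.0918],[0,0,0,0,0,0.003,0.0918],[0,0,0,0,0,0,0.08],[0,0,0,0,0,0,0.07],[0,0,0,0,0,0,0.06],[0,0,0,0,0,0,0.05],[0,0,0,0,0,0,0.05],[0,0,0,0,0,0,0.05],[0,0,0,0,0,0,0.05]]}}

```text
time: 12.07
tool_pos: [456.8, 333.8, 75.4]
tcp_rot: [[-0.629, 0.778, 0.0], [0.778, 0.629, 0.0], [0.0, 0.001, -1.0]]
force: [0.8, 0.7, 0.5]
finger_gap: 57.7
gripper_force: 30.0
```

Emit:
{"method": "carry_out", "body": {"steps": [[0,0,0,0,0,0,0.05],[0,0,0,0,0,0,0.05],[0,0,0,0,0,0,0.05],[0,0,0,0,0,0,0.05],[0,0,0,0,0,0,0.05],[0,0,0,0,0,0,0.05],[0,0,0,0,0,0,0.05],[0,0,0,0,0,0,0.05],[0,0,0,0,0,0,0.05],[0,0,0,0,0,0,0.05]]}}

```text
time: 12.9
tool_pos: [456.8, 333.8, 75.4]
tcp_rot: [[-0.629, 0.778, 0.0], [0.778, 0.629, 0.0], [0.0, 0.001, -1.0]]
force: [0.7, 0.9, 2.5]
finger_gap: 57.4
gripper_force: 30.0
```

Emit:
{"method": "carry_out", "body": {"steps": [[0,0,0,0,0,-0.003,0.05],[0,0,0,0,0,-0.007,0.05],[0,0,0,0,0,-0.01,0.05],[0,0,0,0,0,-0.01,0.05],[0,0,0,0,0,-0.01,0.05],[0,0,0,0,0,-0.01,0.05],[0,0,0,0,0,-0.007,0.05],[0,0,0,0,0,-0.003,0.05],[0,0,0,0,0,0,0.05],[0,0,0,0,0,0,0.05]]}}

```text
time: 13.73
tool_pos: [456.5, 333.5, 135.4]
tcp_rot: [[-0.629, 0.778, 0.0], [0.778, 0.629, 0.0], [0.0, 0.0, -1.0]]
force: [0.2, 0.4, -2.0]
finger_gap: 57.4
gripper_force: 30.0
```

Emit:
{"method": "carry_out", "body": {"steps": [[0,0,0,-0.01,-0.005,0,0.05],[0,0,0,-0.02,-0.01,0,0.05],[0,0,0,-0.03,-0.015,0,0.05],[0,0,0,-0.034,-0.0165,0,0.05],[0,0,0,-0.034,-0.0165,0,0.05],[0,0,0,-0.034,-0.0165,0,0.05],[0,0,0,-0.034,-0.0165,0,0.05],[0,0,0,-0.03,-0.015,0,0.05],[0,0,0,-0.018,-0.01,0,0.05],[0,0,0,-0.0087,-0.0043,0,0.05]]}}

```text
time: 14.57
tool_pos: [517.7, 52.5, 134.6]
tcp_rot: [[-0.624, 0.782, -0.001], [0.782, 0.624, -0.003], [-0.001, -0.003, -1.0]]
force: [-0.5, -0.1, -2.6]
finger_gap: 57.7
gripper_force: 30.0
```

Emit:
{"method": "carry_out", "body": {"steps": [[0,0,-3,0,0,0,0.05],[0,0,-6,0,0,0,0.05],[0,0,-6,0,0,0,0.05],[0,0,-6,0,0,0,0.05],[0,0,-6,0,0,0,0.05],[0,0,-6,0,0,0,0.05],[0,0,-4,0,0,0,0.05],[0,0,-2.1,0,0,0,0.05],[0,0,0,0,0,0,0.05],[0,0,0,0,0,0,0.05]]}}

```text
time: 15.4
tool_pos: [517.4, 58.6, 134.8]
tcp_rot: [[-0.978, 0.208, -0.001], [0.208, 0.978, 0.0], [0.001, 0.0, -1.0]]
force: [0.4, -0.7, -2.7]
finger_gap: 57.6
gripper_force: 30.0
```

```bash
python3 - <<'E'
from h import *
np.set_printoptions(precision=3,suppress=True)
shot('wrist','w6'); s=env.sense(); print(s['time'],s['tool_pos'],np.degrees(np.arctan2(*s['tcp_rot'][[1,0],0])),s['finger_gap'])
v,u=np.mgrid[20:300,120:440]
P=np.array([world('w6',a,b) for a,b in zip(u.ravel(),v.ravel())])
for lo,hi in ((22,28),(70,90)):
    t=P[(P[:,2]>lo)&(P[:,2]<hi)&(P[:,0]<620)]
    print(len(t),np.median(t[:,2]),cv2.minAreaRect(t[:,:2].astype(np.float32)))
    if hi==90:
        A=np.c_[t[:,:2]-t[:,:2].mean(0),np.ones(len(t))]; print(np.linalg.lstsq(A,t[:,2],rcond=None)[0])
E
```

```text
15.45 [517.559  58.553 134.912] 167.99477774486948 57.39829882536699
9991 24.644726281448243 ((515.6943359375, 58.64747619628906), (110.50374603271484, 104.74262237548828), 78.0859146118164)
10724 80.0474809157196 ((509.91583251953125, 60.22454833984375), (91.28608703613281, 43.693092346191406), 77.98750305175781)
[ 0.048 -0.011 80.037]
```

View pics/w6.png

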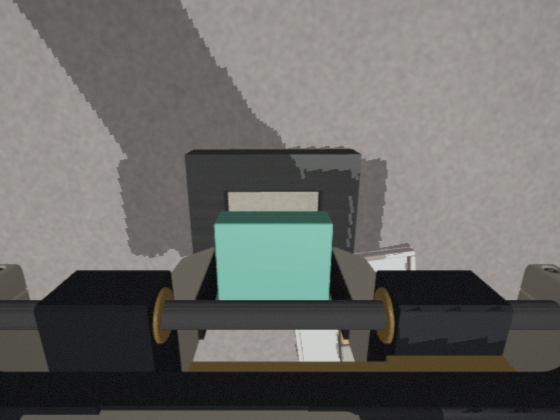

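```bash
python3 - <<'E'
from h import *
np.set_printoptions(precision=2,suppress=True)
s=env.sense(); R=s['tcp_rot']; t=s['tool_pos']
g=cv2.cvtColor(np.load('pics/w6.npz')['p'],cv2.COLOR_RGB2GRAY).astype(int)
print('col',[(r,g[r,250],g[r,300],g[r,210]) for r in (148,149,150,151,152,153,154,155,156,157,190,191,192,193,210,211,212,213,219,220,221,222,223)])
print('row160',[(c,g[162,c]) for c in list(range(184,194))+list(range(354,364))]);print('row200',[(c,g[200,c]) for c in list(range(224,232))+list(range(315,323))]);print('row240',[(c,g[235,c]) for c in list(range(212,220))+list(range(327,335))])
for n,z,L in (('block',80,[(217,221),(331,221)]),('die',24,[(188,156),(360,156)]),('rec',24,[(228,192),(319,192)])):
    for a in L: print(n,R.T@(world('w6',*a,z)-t))
E
```

```text
col [(148, np.int64(97), np.int64(117), np.int64(102)), (149, np.int64(59), np.int64(64), np.int64(73)), (150, np.int64(38), np.int64(41), np.int64(43)), (151, np.int64(38), np.int64(39), np.int64(38)), (152, np.int64(37), np.int64(40), np.int64(37)), (153, np.int64(36), np.int64(42), np.int64(35)), (154, np.int64(48), np.int64(70), np.int64(47)), (155, np.int64(56), np.int64(95), np.int64(59)), (156, np.int64(61), np.int64(97), np.int64(60)), (157, np.int64(59), np.int64(97), np.int64(59)), (190, np.int64(54), np.int64(55), np.int64(60)), (191, np.int64(73), np.int64(84), np.int64(60)), (192, np.int64(138), np.int64(161), np.int64(58)), (193, np.int64(163), np.int64(166), np.int64(58)), (210, np.int64(162), np.int64(155), np.int64(61)), (211, np.int64(110), np.int64(106), np.int64(60)), (212, np.int64(79), np.int64(79), np.int64(59)), (213, np.int64(76), np.int64(74), np.int64(59)), (219, np.int64(74), np.int64(73), np.int64(55)), (220, np.int64(75), np.int64(76), np.int64(58)), (221, np.int64(75), np.int64(74), np.int64(60)), (222, np.int64(80), np.int64(80), np.int64(61)), (223, n
[... 645 characters left out ...]
t64(165)), (315, np.int64(162)), (316, np.int64(163)), (317, np.int64(144)), (318, np.int64(81)), (319, np.int64(42)), (320, np.int64(46)), (321, np.int64(47)), (322, np.int64(50))]
row240 [(212, np.int64(62)), (213, np.int64(67)), (214, np.int64(108)), (215, np.int64(155)), (216, np.int64(169)), (217, np.int64(170)), (218, np.int64(170)), (219, np.int64(170)), (327, np.int64(173)), (328, np.int64(174)), (329, np.int64(173)), (330, np.int64(171)), (331, np.int64(157)), (332, np.int64(114)), (333, np.int64(66)), (334, np.int64(55))]
block [ 30.17 -27.22  54.93]
block [30.18 27.71 54.94]
die [ 52.59 -53.29 110.95]
die [ 52.6   53.96 110.96]
rec [ 29.35 -29.33 110.93]
rec [ 29.36  29.4  110.94]
```

The held block is centred laterally (columns 214–332; die 185–360). Its near edge is at row 222.5 and the recess rim at row 191.5, so it needs about −1.2 mm along tool x. I'll lower it to just above the recess.

Emit:
{"method": "carry_out", "body": {"steps": [[0,0,0,-0.0012,0,0.005,0.05],[0,0,0,0,0,0.008,0.05],[0,0,0,0,0,0.008,0.05],[0,0,0,0,0,0.006,0.05],[0,0,0,0,0,0.004,0.05],[0,0,0,0,0,0.002,0.05],[0,0,0,0,0,0,0.05],[0,0,0,0,0,0,0.05],[0,0,0,0,0,0,0.05],[0,0,0,0,0,0,0.05]]}}

```text
time: 16.28
tool_pos: [519.4, 58.0, 102.6]
tcp_rot: [[-0.978, 0.207, 0.001], [0.207, 0.978, 0.0], [-0.001, 0.0, -1.0]]
force: [0.0, 0.2, -1.5]
finger_gap: 57.7
gripper_force: 30.0
```

Emit:
{"method": "carry_out", "body": {"steps": [[0,0,0,0,0,0.001,0.05],[0,0,0,0,0,0.001,0.05],[0,0,0,0,0,0.001,0.05],[0,0,0,0,0,0.001,0.05],[0,0,0,0,0,0,0.05],[0,0,0,0,0,0,0.05],[0,0,0,0,0,0,0.05],[0,0,0,0,0,0,0.05],[0,0,0,0,0,0,0.05],[0,0,0,0,0,0,0.05]]}}

```text
time: 17.12
tool_pos: [519.1, 58.0, 98.3]
tcp_rot: [[-0.978, 0.207, 0.0], [0.207, 0.978, 0.0], [-0.0, 0.0, -1.0]]
force: [0.2, 0.3, -2.9]
finger_gap: 57.6
gripper_force: 30.0
```

Emit:
{"method": "carry_out", "body": {"steps": [[0,0,0,0,0,0.001,0.05],[0,0,0,0,0,0.001,0.05],[0,0,0,0,0,0.001,0.05],[0,0,0,0,0,0.001,0.05],[0,0,0,0,0,0.001,0.05],[0,0,0,0,0,0.0005,0.05],[0,0,0,0,0,0,0.05],[0,0,0,0,0,0,0.05],[0,0,0,0,0,0,0.05],[0,0,0,0,0,0,0.05]]}}

```text
time: 17.95
tool_pos: [519.1, 58.0, 92.8]
tcp_rot: [[-0.978, 0.207, 0.0], [0.207, 0.978, 0.0], [-0.0, 0.0, -1.0]]
force: [0.4, 1.3, -1.8]
finger_gap: 57.7
gripper_force: 30.0
```

Still free of contact, with 1.4 mm left to go.

Emit:
{"method": "carry_out", "body": {"steps": [[0,0,0,0,0,0.0005,0.05],[0,0,0,0,0,0.0005,0.05],[0,0,0,0,0,0.0005,0.05],[0,0,0,0,0,0,0.05],[0,0,0,0,0,0,0.05],[0,0,0,0,0,0,0.05],[0,0,0,0,0,0,0.05],[0,0,0,0,0,0,0.05],[0,0,0,0,0,0,0.05],[0,0,0,0,0,0,0.05]]}}

```text
time: 18.78
tool_pos: [519.1, 58.0, 91.4]
tcp_rot: [[-0.978, 0.207, 0.0], [0.207, 0.978, -0.0], [-0.0, 0.0, -1.0]]
force: [-1.1, -2.1, 5.1]
finger_gap: 57.8
gripper_force: 30.0
```

Contact shows as force z rising to +5 N at the expected height. I'll release and retreat.

Emit:
{"method": "carry_out", "body": {"steps": [[0,0,0,0,0,0,0.06],[0,0,0,0,0,0,0.064],[0,0,0,0,0,0,0.07],[0,0,0,0,0,0,0.08],[0,0,0,0,0,0,0.0918],[0,0,0,0,0,0,0.0918],[0,0,0,0,0,0,0.0918],[0,0,0,0,0,0,0.0918],[0,0,0,0,0,0,0.0918],[0,0,0,0,0,0,0.0918]]}}

```text
time: 19.62
tool_pos: [519.1, 58.0, 91.2]
tcp_rot: [[-0.978, 0.207, -0.0], [0.207, 0.978, 0.0], [0.0, 0.0, -1.0]]
force: [0.1, 0.3, 0.6]
finger_gap: 91.9
gripper_force: 0.0
```

Emit:
{"method": "carry_out", "body": {"steps": [[0,0,0,0,0,-0.005,0.0918],[0,0,0,0,0,-0.015,0.0918],[0,0,0,0,0,-0.03,0.0918],[0,0,0,0,0,-0.03,0.0918],[0,0,0,0,0,-0.03,0.0918],[0,0,0,0,0,-0.03,0.0918],[0,0,0,0,0,-0.015,0.0918],[0,0,0,0,0,0,0.0918],[0,0,0,0,0,0,0.0918],[0,0,0,0,0,0,0.0918]]}}

```text
time: 20.45
tool_pos: [518.4, 57.9, 245.5]
tcp_rot: [[-0.978, 0.207, -0.001], [0.207, 0.978, -0.0], [0.001, -0.0, -1.0]]
force: [-0.9, 0.6, -0.3]
finger_gap: 91.6
gripper_force: 0.0
```

```bash
python3 - <<'E'
from h import *
np.set_printoptions(precision=4,suppress=True)
shot('wrist','w7'); s=env.sense(); print(s['time'],s['tool_pos'])
v,u=np.mgrid[60:260,160:400]
P=np.array([world('w7',a,b) for a,b in zip(u.ravel(),v.ravel())])
for lo,hi in ((22,28),(32,42)):
    t=P[(P[:,2]>lo)&(P[:,2]<hi)&(P[:,0]<580)]
    A=np.c_[t[:,:2]-t[:,:2].mean(0),np.ones(len(t))]
    print(len(t),np.median(t[:,2]),cv2.minAreaRect(t[:,:2].astype(np.float32)),np.linalg.lstsq(A,t[:,2],rcond=None)[0])
E
```

```text
20.5 [518.1552  57.839  245.0103]
8155 24.63350041219894 ((518.6506958007812, 58.21311950683594), (110.27459716796875, 110.39030456542969), 78.14264678955078) [-0.0001 -0.0004 24.6275]
3542 36.63502496862566 ((519.0025634765625, 58.00481414794922), (58.02885818481445, 58.16168212890625), 78.08631896972656) [ 0.0032 -0.0003 36.6126]
```

View pics/w7.png

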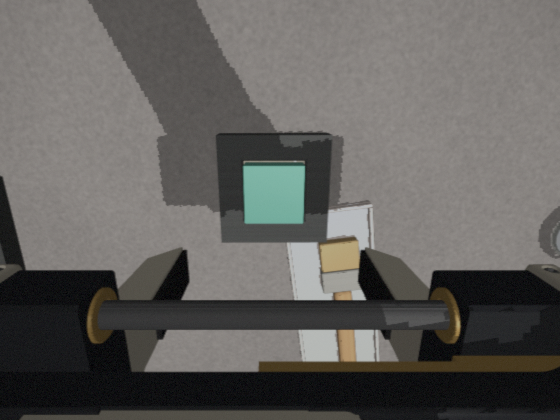

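The block (274,193) sits centred in the recess, 12.0 above the die top, level and parallel. The brush still lies in the tray at (340,300). I'm handing the job in.

```bash
python3 -c "
from station import env
print(env.finish_job())"
```

```text
the job is handed in; nothing more can be done
None
```

I laid the brush flat in the tray, then set the square block in its recess and handed the job in at about 20.5 s. By the last measurements the block is level, centred within 1 mm and 12 mm above the die top; I got no verdict back.

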